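Shut up the double-leaf junction box: rebated leaf first, lapping leaf last, then latch it

TASK

The grey junction box lies on its back with both leaves standing open. Ease the rebated leaf (the one without a latch) down onto its seal first, then the flanged leaf so that its flange laps over the rebate, without slamming or leaning hard on them; then push the flanged leaf home against the springy seal at its black wing latch and, keeping it pressed, turn the latch clockwise to its stop without ever forcing it, so that both leaves stay shut and flush. Leave everything else on the bench and in the box where it is.

Things in the scene. Friction and masses are not known exactly. Their poses are not given: they have to be found in the camera images.
- junction_box: light grey sheet-metal box lying on its back, fixed to the bench: 260 (x) x 360 (y) x 120 mm high. Origin: centre of its underside; z up. Two leaves close its top: leaf A hinged along its -y side, leaf B along its +y side. A centre bar 28 mm wide runs along x under their meeting edges and carries a black springy foam seal under each edge.
- leaf_a (a joint): opening of leaf A, the rebated leaf (no latch, blank yellow label), rad: 0 = shut fully home, 1.57 = upright, 2.1 at most. Stiff hinge (0.26 N m, just over the leaf's weight): it stays where it is left. Its edge meets the seal about 9 mm before home and needs a push of some 5 N there; let go, it springs back and rests 6 to 10 mm proud, which is right until leaf B clamps it.
- leaf_b (a joint): opening of leaf B, the flanged leaf (with the black wing latch), rad: 0 = shut fully home, as for leaf A; same stiff hinge. Its flange lies in leaf A's rebate when both are shut: shut first, it keeps leaf A from going home. Left resting on the seal its edge stands 6 to 12 mm proud; fully home takes about 10 to 15 N down at the latch.
- latch (a joint): turn of the wing latch on leaf B, rad: 0 = open (wing along the hinge direction), grows clockwise seen from outside, stop at 1.45. Beyond about 0.6 its tongue, inside, must pass under the centre bar, and does so only while the leaf is pressed home (within about 1.5 mm); else it butts against the bar and must not be forced. Light friction (0.06 N m); stays where it is left.
- leaf_a_hinge (a point): middle of leaf A's hinge axis, on the box's -y side, 121 mm above the bench; axis along the box's x.
- leaf_b_hinge (a point): middle of leaf B's hinge axis, on the box's +y side, 121 mm above the bench; axis along the box's x.
- leaf_a_edge (a point): point on leaf A: middle of the free edge, on the rebate's outer surface, 182 mm from the hinge axis. Leaf A: 262 mm along the hinge, 0.25 kg, 10 mm thick (inner face level with the hinge axis, outer face 10 mm outward of it) out to 159 mm from the hinge, then a dark grey step (rebate) 23 mm wide, 5 mm thick.
- leaf_b_edge (a point): point on leaf B: middle of the flange's free edge, on the outer face, 201 mm from the hinge axis. Leaf B: 262 mm along the hinge, 0.25 kg, 10 mm thick (inner face level with the hinge axis, outer face 10 mm outward of it) out to 179 mm from the hinge, then a flange 22 mm wide, 4 mm thick, flush with the outer face, black line along its edge.
- latch_grip (a point): middle of the latch's wing, on its turning axis, 18 mm above leaf B's outer face, midway along the leaf, 138 mm from the hinge. Wing 46 mm long, 12 mm wide, from 6 to 28 mm above the face, on a disc 48 mm across, 6 mm thick, that turns with it (fingertips may press on it). Axes: x along the wing, z outward from the leaf.
- remote: white air-conditioner remote control, 55 x 150 x 20 mm (bystander: leave alone)
- multimeter: yellow digital multimeter, 85 x 170 x 37 mm (bystander: leave alone)
- screwdriver: screwdriver lying flat (bystander: leave alone)
- mug: white mug, 80 mm across, 95 mm high (bystander: leave alone)
- gland_jar: clear jar with blue cap, 70 mm across, 80 mm high (bystander: leave alone)
- ferrule_carton: small cardboard carton, 100 x 70 x 50 mm (bystander: leave alone)
- cell_carrier: blue three-cell coin-cell carrier, 60 x 90 x 22 mm, lying inside the junction box (bystander: leave alone)

How it is judged:
By the outcome, as a careful person would: the job done as asked, in the order asked, and still so for the second after the job is handed in, with the robot touching nothing.
It also fails if it takes over 67 s, if anything falls off the work surface, if the arm or the gripper's body presses on something with over 40 N, if the wrist force passes 120 N, or if a joint passes its speed limit or range.

ROBOT

A 7-joint arm with a two-finger parallel gripper is mounted at the origin on the work surface. World frame = base frame: x ahead of the robot, y to its left, z up, the work surface at z = 0. Lengths are in m, angles in rad, forces in N, time in s.
With the tool pointing down it reaches from about 0.4 to 0.9 m from the base axis. Payload 5.5 kg.
Tool frame: the origin (TCP) lies at the very end of the fingers, on their centre line; the grasp point (between the pads) lies 19 mm behind it; z points along the fingers, y is the line along which they close (so a half turn about z gives the same grasp; the last joint's range is limited). The gripper opens to 85 mm and grips with 20 to 120 N. Pads are 22 mm wide; open, the fingers measure 114 mm over their backs; the gripper's body (76 mm by 85 mm) begins 54 mm behind the grasp point. The pads swing forward as they close: fully open they stand 13 mm farther back than shut.
Start: joints at [-0.916, 0.501, -0.427, 1.55, 0.221, 1.138, -0.21], TCP at [0.248, 0.601, 0.231] pointing down, gripper open.
Joint ranges: [-2.88, 2.88], [-0.31, 2.03], [-1.54, 1.56], [0.2, 2.42], [-1.41, 4.55], [0.19, 2.02], [-2.57, 2.57]. Speed limits (rad/s): [2.57, 2.57, 3.14, 3.14, 3.14, 3.14, 3.14].

INTERFACE

Orientations are given as a unit quaternion [w, x, y, z].
In Python, from cell import r gives the robot as it stands. The module is installed in compiled form; this text tells all that it offers.
- The arm moves only by the tool send_rows, never from a script. Its argument "rows" is one flat list of numbers, 7 for each row, row after row: the shift along the tool's x, y, z in m, then the turn, a rotation vector about the tool's x, y, z in degrees, then the closure in counts, from 0 (fully open) to 255 (shut). A call has 1 to 20 rows; each row is the pose to reach, as a shift and turn from the pose commanded when the call began, along the tool's axes at that moment; what a row does not reach only later rows make up. A row lasts 1/12 s, in which the tool goes at most 41.7 mm and 7.16 degrees, less where a joint would pass 70% of its speed; a pose out of reach is approached as far as the arm can. A call with a gripper value outside its range is refused whole. The fingers move at their own pace and stop on an object; "force" is the grip in N (left out, the last holds). Time passes only in rows, so rows that repeat a pose let the fingers close. It gives the time, the measured TCP pose, the force, the opening and the grip force at its end, in the units of the state.
- r.observe(): the state, without advancing time (a new reading comes with each control period).
- r.camera(name): name is "side" or "top" or "wrist"; returns a dict with "image" (420x560x3 uint8, red, green, blue), "intrinsics" (3x3 intrinsics, pixels), "k1" (the pictures are not rectified: a ray, as slopes to the right and down, at radius r is drawn at 1 + k1 r^2 times it, then the intrinsics apply), "xyz" and "rotation" of the camera in the world; the wrist camera has in their place "mount" (4x4, takes a point from camera to tool coordinates, whose origin is the TCP and whose axes are the flange's). Camera axes: x right, y down, z forward; pixel columns grow to the right and rows downward; lengths in m; the calibration is good to about 2 mm. A picture is of the moment at which its call begins: read the wrist's pose just before it. There is no depth.
- r.close_job(): hands the job in; it is judged then, once.
Trained networks look in a picture, given as the dict that the camera call returned (one of the last four; its "shot" number tells which), for a name from the list of things; names that differ only in an ending like _2 or _b are one class to them, and where a whole thing is asked for, a point or a joint stands for the part that bears it (a point fixed in the world has none). Each returns a list of dicts, best first, with "p" (0 to 1); they miss things now and then, are a little off and sometimes report something else, mostly with a low value. They report only what shows in the picture. A call takes as long as a camera call.
- r.look_for(picture, query): "at" ([x, y, z] in m, in world coordinates, good to about 4 mm: the middle of the surface that is visible of it).
- r.pinpoint(picture, query): "at" ([x, y, z] in m, in world coordinates, good to about 4 mm: a listed point, or the origin of a listed thing).
The state is a dict: "clock": time; "q": joint angles; "qvel": joint speeds; "joint_torque": joint torques, N m; "tool_pos": TCP position; "ee_rot": TCP orientation; "force": force on the tool from outside, world axes, zero at the start; "wrist_torque": the same for the moment, N m; "opening": opening from 0.0 (shut) to 1.0 (fully open); "grip_force": force on a finger pad.
Only numpy, scipy, OpenCV 4.12 (cv2) and the standard library are available. Lean on these libraries where they do the work, as an engineer would, in place of code of your own. Each camera call takes 0.05 s, during which the arm holds its last target. There are 200 camera calls.

## Working session

There is one attempt and no reset: what is moved stays moved. The work goes in short steps, Python scripts to look and compute and a tool call to move; the robot and the scene stay as the last step left them, time stands still between calls to the robot, and variables do not carry over. Pictures are saved under pics/ and viewed, at most 10 in all, crops included, and the job is handed in when it is done.

Besides the shell and the picture viewer there is one more tool, called after "Emit:" as a command line: name --argument value ..., lists and objects as JSON in quotes. send_rows: Moves the arm, as the interface text tells. Its arguments: {"type":"object","properties":{"rows":{"type":"array"},"force":{"type":"number"}},"required":["rows"]}

```bash
mkdir -p pics
cat > h.py <<'E'
import numpy as np,cv2
from cell import r
from scipy.spatial.transform import Rotation as R
def Rq(q): return R.from_quat([q[1],q[2],q[3],q[0]])
def st():
    o=r.observe(); print('t',round(o['clock'],2),'tcp',np.round(o['tool_pos'],4),'R\n',np.round(Rq(o['ee_rot']).as_matrix(),3),'F',np.round(o['force'],1),'op',round(o['opening'],2),'q',np.round(o['q'],2)); return o
E
python3 - <<'E'
from h import *
st()
ims=[]
for c in ("side","top"):
    p=r.camera(c); ims.append(p["image"])
    print(c,np.round(p['xyz'],3))
    for n in ["leaf_a_hinge","leaf_b_hinge","leaf_a_edge","leaf_b_edge","latch_grip","junction_box","mug","multimeter","gland_jar","ferrule_carton","remote","screwdriver","cell_carrier"]:
        print(n,[(np.round(d['at'],3).tolist(),round(d['p'],2)) for d in r.pinpoint(p,n)[:2]])
    cv2.imwrite(f'pics/{c}1.png',p["image"][:,:,::-1])
E
```

```text
t 0.0 tcp [0.248  0.6001 0.2302] R
 [[-0.924  0.382 -0.001]
 [ 0.382  0.924 -0.002]
 [ 0.    -0.002 -1.   ]] F [ 0.8  0.2 -0.1] op 1.0 q [-0.92  0.5  -0.43  1.55  0.22  1.14 -0.21]
side [-0.186 -0.687  1.136]
leaf_a_hinge [([0.52, -0.196, 0.123], 0.57), ([0.437, -0.11, 0.014], 0.24)]
leaf_b_hinge [([0.486, 0.163, 0.12], 0.76)]
leaf_a_edge []
leaf_b_edge [([0.485, 0.158, 0.322], 0.7)]
latch_grip [([0.488, 0.165, 0.124], 0.7), ([0.486, 0.179, 0.263], 0.52)]
junction_box [([0.506, -0.02, 0.003], 0.9)]
mug [([0.625, 0.433, -0.0], 0.59), ([0.501, 0.471, 0.002], 0.18)]
multimeter [([0.632, -0.466, -0.002], 0.9)]
gland_jar [([0.393, 0.455, -0.003], 0.8)]
ferrule_carton [([0.479, -0.476, -0.001], 0.62), ([0.5, 0.471, 0.002], 0.61)]
remote [([0.379, -0.386, -0.002], 0.68)]
screwdriver [([0.481, -0.478, -0.002], 0.68)]
cell_carrier [([0.438, -0.108, 0.013], 0.52)]
top [ 3.550e-01 -1.000e-03  1.156e+00]
leaf_a_hinge [([0.521, -0.192, 0.121], 0.75)]
leaf_b_hinge [([0.485, 0.166, 0.118], 0.94)]
leaf_a_edge [([0.524, -0.234, 0.3], 0.71)]
leaf_b_edge [([0.488, 0.157, 0.32], 0.67)]
latch_grip [([0.484, 0.179, 0.261], 0.73)]
junction_box [([0.503, -0.012, -0.002], 0.7)]
mug [([0.627, 0.431, 0.002], 0.64), ([0.501, -0.018, -0.002], 0.19)]
multimeter [([0.633, -0.466, 0.003], 0.67)]
gland_jar [([0.383, 0.45, -0.004], 0.69)]
ferrule_carton [([0.501, 0.476, -0.001], 0.97)]
remote [([0.379, -0.385, -0.0], 0.86)]
screwdriver [([0.48, -0.474, -0.002], 0.75), ([0.633, -0.468, 0.003], 0.58)]
cell_carrier [([0.446, -0.103, 0.018], 0.74)]
```

View pics/side1.png

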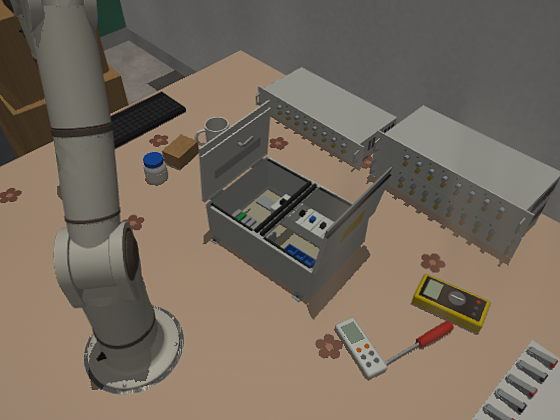

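View pics/top1.png

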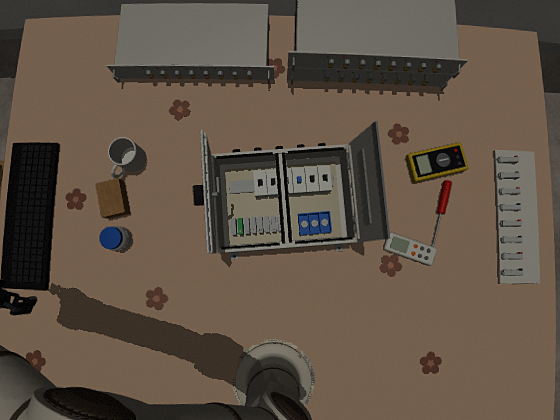

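Emit:
send_rows --rows '[0,0,-0.04,0,0,0,255,0,0,-0.08,0,0,0,255,-0.02,-0.02,-0.12,0,0,-5,255,-0.05,-0.04,-0.15,0,0,-10,255,-0.08,-0.07,-0.18,0,0,-15,255,-0.11,-0.09,-0.2,0,0,-20,255,-0.14,-0.12,-0.22,0,0,-25,255,-0.17,-0.14,-0.23,0,0,-28,255,-0.2,-0.17,-0.23,0,0,-28,255,-0.23,-0.19,-0.23,0,0,-28,255,-0.26,-0.22,-0.23,0,0,-28,255,-0.29,-0.25,-0.23,0,0,-28,255,-0.32,-0.27,-0.23,0,0,-28,255,-0.35,-0.3,-0.23,0,0,-28,255,-0.386,-0.327,-0.23,0,0,-28,255,-0.386,-0.327,-0.23,0,0,-28,255,-0.386,-0.327,-0.23,0,0,-28,255]'

```text
clock: 2.82
tool_pos: [0.4822, 0.1455, 0.4611]
ee_rot: [0.0, -0.044, 0.999, -0.001]
force: [-0.3, 0.8, -0.4]
opening: -0.004
grip_force: 0.0
```

Run:
```python
from h import *
st()
p=r.camera("wrist")
cv2.imwrite('pics/w1.png',p["image"][:,:,::-1])
print(np.round(p['mount'],3))
for n in ["leaf_b_edge","latch_grip","leaf_b_hinge","leaf_a_edge","leaf_a_hinge"]:
    print(n,[(np.round(d['at'],3).tolist(),round(d['p'],2)) for d in r.pinpoint(p,n)[:2]])
```

```text
t 2.82 tcp [0.4822 0.1455 0.4611] R
 [[-0.996 -0.088  0.   ]
 [-0.088  0.996 -0.002]
 [-0.    -0.002 -1.   ]] F [-0.3  0.8 -0.4] op -0.0 q [-0.16  0.07 -0.2   1.56  0.02  1.51  1.3 ]
[[-0.    -0.954 -0.3    0.076]
 [ 1.    -0.     0.     0.001]
 [-0.    -0.3    0.954 -0.143]
 [ 0.     0.     0.     1.   ]]
leaf_b_edge [([0.486, 0.152, 0.321], 0.81)]
latch_grip [([0.487, 0.181, 0.262], 0.68)]
leaf_b_hinge [([0.485, 0.167, 0.121], 0.75), ([0.504, -0.017, 0.004], 0.29)]
leaf_a_edge [([0.627, 0.427, -0.001], 0.22)]
leaf_a_hinge [([0.522, -0.198, 0.117], 0.66)]
```

Emit:
send_rows --rows '[-0.001,-0.04,0,0,0,0,255,-0.002,-0.08,0,0,0,0,255,-0.003,-0.12,0,0,0,0,255,-0.004,-0.16,0,0,0,0,255,-0.005,-0.2,0,0,0,0,255,-0.006,-0.24,0,0,0,0,255,-0.007,-0.28,0,0,0,0,255,-0.008,-0.32,0,0,0,0,255,-0.009,-0.36,0,0,0,-0.6,255,-0.009,-0.4,0,0,0,-0.6,255,-0.009,-0.435,0,0,0,-0.6,255,-0.009,-0.45,0,0,0,-0.6,255,-0.009,-0.45,0,0,0,-0.6,255,-0.009,-0.45,0.04,0,0,-0.6,255,-0.009,-0.45,0.08,0,0,-0.6,255,-0.009,-0.45,0.12,0,0,-0.6,255,-0.009,-0.45,0.15,0,0,-0.6,255,-0.009,-0.45,0.17,0,0,-0.6,255,-0.009,-0.45,0.176,0,0,-0.6,255,-0.009,-0.45,0.176,0,0,-0.6,255]'

```text
clock: 4.78
tool_pos: [0.5325, -0.2931, 0.2837]
ee_rot: [-0.001, -0.055, 0.998, 0.001]
force: [0.6, 0.2, 0.8]
opening: 0.001
grip_force: 0.0
```

Run:
```python
from h import *
st()
p=r.camera("side")
cv2.imwrite('pics/s2.png',p["image"][80:400,150:450,::-1].repeat(2,0).repeat(2,1)[:600])
q=r.camera("top")
for n in ["leaf_a_edge","leaf_a_hinge"]:
  for k in (p,q):
    print(n,[(np.round(d['at'],3).tolist(),round(d['p'],2)) for d in r.pinpoint(k,n)[:2]])
```

```text
t 4.78 tcp [ 0.5325 -0.2931  0.2837] R
 [[-0.994 -0.11  -0.003]
 [-0.11   0.994  0.003]
 [ 0.003  0.003 -1.   ]] F [0.6 0.2 0.8] op 0.0 q [ 0.34  0.35  0.15  1.62 -0.06  1.18  2.19]
leaf_a_edge [([0.523, -0.234, 0.299], 0.65)]
leaf_a_edge [([0.525, -0.233, 0.3], 0.82)]
leaf_a_hinge [([0.52, -0.195, 0.122], 0.91)]
leaf_a_hinge [([0.521, -0.193, 0.122], 0.67), ([0.377, -0.382, 0.002], 0.31)]
```

View pics/s2.png

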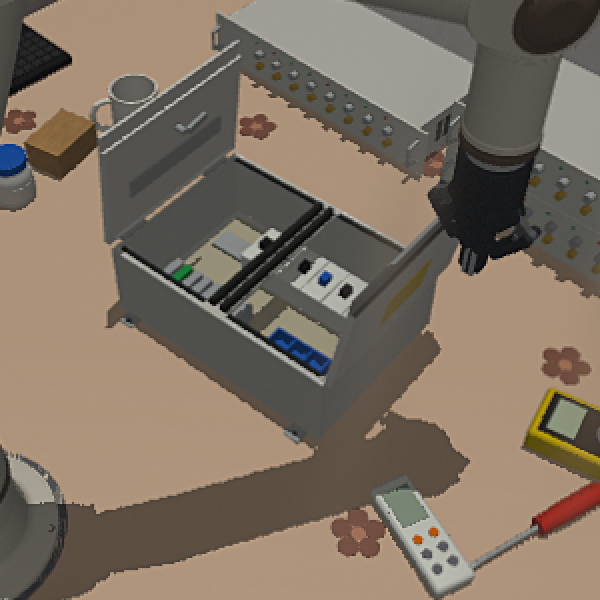

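Emit:
send_rows --rows '[0,0.02,0,0,0,0,255,0,0.035,0,0,0,0,255,0,0.045,0,0,0,0,255,0,0.052,0,0,0,0,255,0,0.059,0,0,0,0,255,0,0.066,0,0,0,0,255,0,0.073,0,0,0,0,255,0,0.08,0,0,0,0,255,0,0.088,0,0,0,0,255,0,0.096,0,0,0,0,255,0,0.104,0,0,0,0,255,0,0.112,0,0,0,0,255,0,0.121,0,0,0,0,255,0,0.13,0.001,0,0,0,255,0,0.14,0.002,0,0,0,255,0,0.149,0.005,0,0,0,255,0,0.158,0.009,0,0,0,255,0,0.167,0.013,0,0,0,255]'

```text
clock: 6.58
tool_pos: [0.5148, -0.1286, 0.2721]
ee_rot: [0.0, -0.054, 0.999, 0.0]
force: [0.2, -0.9, 0.8]
opening: -0.001
grip_force: 0.5
```

Run:
```python
from h import *
st()
p=r.camera("side")
cv2.imwrite('pics/s3.png',p["image"][80:400,150:450,::-1].repeat(2,0).repeat(2,1)[:600])
q=r.camera("top")
for n in ["leaf_a_edge","leaf_a_hinge"]:
  for k in (p,q):
    print(n,[(np.round(d['at'],3).tolist(),round(d['p'],2)) for d in r.pinpoint(k,n)[:2]])
```

```text
t 6.58 tcp [ 0.5148 -0.1286  0.2721] R
 [[-0.994 -0.108  0.001]
 [-0.108  0.994  0.   ]
 [-0.001  0.    -1.   ]] F [ 0.2 -0.9  0.8] op -0.0 q [ 0.14  0.21  0.07  1.82 -0.02  1.11  1.89]
leaf_a_edge [([0.515, -0.114, 0.283], 0.65)]
leaf_a_edge [([0.514, -0.113, 0.285], 0.61), ([0.503, 0.472, 0.0], 0.37)]
leaf_a_hinge [([0.52, -0.197, 0.124], 0.97)]
leaf_a_hinge [([0.503, 0.474, -0.0], 0.2), ([0.443, -0.105, 0.018], 0.2)]
```

View pics/s3.png

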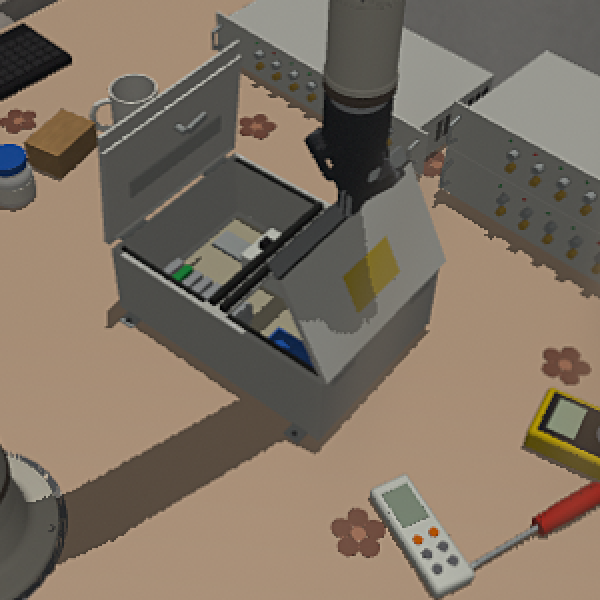

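Emit:
send_rows --rows '[0,0.008,0.004,0,0,0,255,0,0.0152,0.009,0,0,0,255,0,0.025,0.016,0,0,0,255,0,0.031,0.021,0,0,0,255,0,0.036,0.026,0,0,0,255,0,0.041,0.031,0,0,0,255,0,0.046,0.0365,0,0,0,255,0,0.051,0.042,0,0,0,255,0,0.056,0.048,0,0,0,255,0,0.06,0.054,0,0,0,255,0,0.064,0.06,0,0,0,255,0,0.068,0.067,0,0,0,255,0,0.071,0.073,0,0,0,255,0,0.074,0.08,0,0,0,255,0,0.077,0.087,0,0,0,255,0,0.079,0.093,0,0,0,255,0,0.081,0.098,0,0,0,255,0,0.083,0.104,0,0,0,255,0,0.0846,0.109,0,0,0,255,0,0.0855,0.114,0,0,0,255]'

```text
clock: 8.55
tool_pos: [0.5054, -0.0448, 0.1577]
ee_rot: [-0.0, -0.054, 0.999, -0.0]
force: [0.3, 0.5, 0.5]
opening: -0.0
grip_force: 0.2
```

Emit:
send_rows --rows '[0,0.0005,0.004,0,0,0,255,0,0.001,0.008,0,0,0,255,0,0.0015,0.011,0,0,0,255,0,0.0015,0.014,0,0,0,255,0,0.0015,0.016,0,0,0,255,0,0.0015,0.018,0,0,0,255,0,0.0015,0.0195,0,0,0,255,0,0.0015,0.0205,0,0,0,255,0,0.0015,0.0205,0,0,0,255]'

```text
clock: 9.3
tool_pos: [0.5054, -0.0433, 0.1379]
ee_rot: [0.0, -0.054, 0.999, 0.0]
force: [-0.3, 0.6, 0.8]
opening: -0.002
grip_force: 0.3
```

Run:
```python
from h import *
st()
p=r.camera("side"); q=r.camera("top")
for n in ["leaf_a_edge","leaf_a_hinge"]:
  for k in (p,q):
    print(n,[(np.round(d['at'],3).tolist(),round(d['p'],2)) for d in r.pinpoint(k,n)[:2]])
cv2.imwrite('pics/s4.png',p["image"][80:400,150:450,::-1].repeat(2,0).repeat(2,1)[:600])
```

```text
t 9.3 tcp [ 0.5054 -0.0433  0.1379] R
 [[-0.994 -0.107  0.   ]
 [-0.107  0.994  0.   ]
 [-0.     0.    -1.   ]] F [-0.3  0.6  0.8] op -0.0 q [ 0.02  0.34  0.01  2.   -0.01  0.8   1.72]
leaf_a_edge [([0.503, -0.015, 0.13], 0.68)]
leaf_a_edge []
leaf_a_hinge [([0.519, -0.193, 0.124], 0.97)]
leaf_a_hinge [([0.519, -0.194, 0.121], 0.76)]
```

View pics/s4.png

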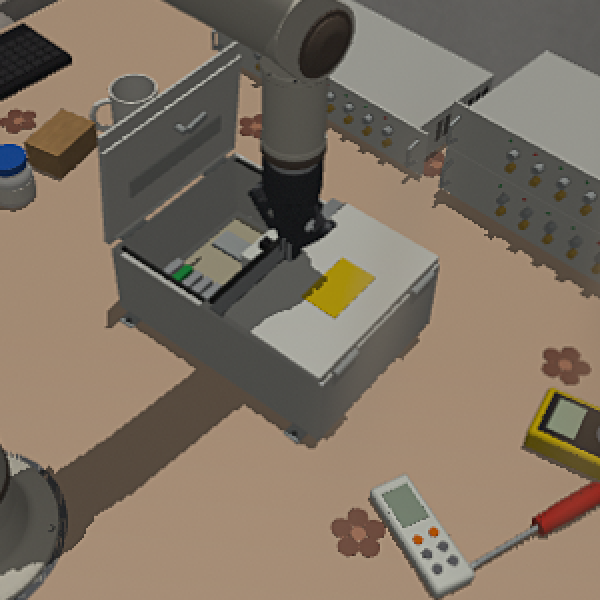

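Emit:
send_rows --rows '[0,0,0.001,0,0,0,255,0,0,0.002,0,0,0,255,0,0,0.003,0,0,0,255,0,0,0.003,0,0,0,255]'

```text
clock: 9.93
tool_pos: [0.5054, -0.0431, 0.1348]
ee_rot: [0.0, -0.054, 0.999, 0.0]
force: [-1.8, 1.2, 3.6]
opening: -0.001
grip_force: 1.7
```

Emit:
send_rows --rows '[0,0,0.001,0,0,0,255,0,0,0.0015,0,0,0,255,0,0,-0.005,0,0,0,255,0,0,-0.04,0,0,0,255,0,0,-0.08,0,0,0,255,0,0,-0.12,0,0,0,255,0,0,-0.16,0,0,0,255,0,0,-0.2,0,0,0,255,0,0,-0.24,0,0,0,255,0,0,-0.28,0,0,0,255,0,0.02,-0.305,0,0,0,255,0,0.06,-0.305,0,0,0,255,0,0.1,-0.305,0,0,0,255,0,0.14,-0.305,0,0,0,255,0,0.18,-0.305,0,0,0,255,0,0.22,-0.305,0,0,0,255,-0.003,0.25,-0.305,0,0,0,255,-0.003,0.264,-0.3,0,0,0,255,-0.003,0.264,-0.3,0,0,0,255,-0.003,0.264,-0.3,0,0,0,255]'

```text
clock: 11.6
tool_pos: [0.4798, 0.2195, 0.4343]
ee_rot: [-0.0, -0.054, 0.999, -0.001]
force: [-0.2, -0.6, 0.5]
opening: -0.004
grip_force: 0.0
```

Run:
```python
from h import *
st()
p=r.camera("side"); q=r.camera("top")
for n in ["leaf_a_edge","leaf_b_edge","latch_grip","leaf_b_hinge"]:
  for k in (p,q):
    print(n,[(np.round(d['at'],3).tolist(),round(d['p'],2)) for d in r.pinpoint(k,n)[:2]])
```

```text
t 11.6 tcp [0.4798 0.2195 0.4343] R
 [[-0.994 -0.109 -0.001]
 [-0.109  0.994 -0.001]
 [ 0.001 -0.001 -1.   ]] F [-0.2 -0.6  0.5] op -0.0 q [-0.29  0.13 -0.22  1.56  0.03  1.46  1.17]
leaf_a_edge [([0.501, -0.014, 0.131], 0.81)]
leaf_a_edge [([0.503, -0.016, 0.135], 0.57)]
leaf_b_edge [([0.486, 0.157, 0.322], 0.79), ([0.484, 0.178, 0.264], 0.66)]
leaf_b_edge [([0.487, 0.156, 0.319], 0.91)]
latch_grip [([0.487, 0.178, 0.262], 0.65)]
latch_grip [([0.484, 0.176, 0.26], 0.83), ([0.477, -0.474, -0.002], 0.46)]
leaf_b_hinge [([0.484, 0.164, 0.121], 0.94)]
leaf_b_hinge [([0.486, 0.169, 0.121], 0.66)]
```

Emit:
send_rows --rows '[0,0,0.04,0,0,0,255,0,0,0.08,0,0,0,255,0,0,0.11,0,0,0,255,0,0,0.127,0,0,0,255,0,0,0.127,0,0,0,255,0,-0.02,0.127,0,0,0,255,0,-0.035,0.127,0,0,0,255,0,-0.045,0.127,0,0,0,255,0,-0.053,0.127,0,0,0,255,0,-0.06,0.127,0,0,0,255,0,-0.066,0.128,0,0,0,255,0,-0.073,0.129,0,0,0,255,0,-0.08,0.13,0,0,0,255,0,-0.088,0.132,0,0,0,255,0,-0.096,0.134,0,0,0,255,0,-0.104,0.137,0,0,0,255,0,-0.112,0.141,0,0,0,255,0,-0.119,0.143,0,0,0,255,0,-0.126,0.146,0,0,0,255]'

```text
clock: 13.68
tool_pos: [0.4933, 0.0933, 0.2882]
ee_rot: [-0.0, -0.054, 0.999, -0.0]
force: [0.1, 1.8, 0.9]
opening: 0.002
grip_force: 0.3
```

Run:
```python
from h import *
st()
p=r.camera("side"); q=r.camera("top")
for n in ["leaf_b_edge","latch_grip"]:
  for k in (p,q):
    print(n,[(np.round(d['at'],3).tolist(),round(d['p'],2)) for d in r.pinpoint(k,n)[:2]])
```

```text
t 13.68 tcp [0.4933 0.0933 0.2882] R
 [[-0.994 -0.107 -0.001]
 [-0.107  0.994 -0.   ]
 [ 0.001  0.    -1.   ]] F [0.1 1.8 0.9] op 0.0 q [-0.13  0.15 -0.13  1.85  0.02  1.14  1.42]
leaf_b_edge [([0.493, 0.076, 0.299], 0.67), ([0.48, -0.474, -0.004], 0.35)]
leaf_b_edge []
latch_grip [([0.488, 0.124, 0.257], 0.67)]
latch_grip []
```

Emit:
send_rows --rows '[0,-0.007,0.004,0,0,0,255,0,-0.0146,0.0084,0,0,0,255,0,-0.021,0.013,0,0,0,255,0,-0.028,0.0176,0,0,0,255,0,-0.034,0.023,0,0,0,255,0,-0.0406,0.028,0,0,0,255,0,-0.0465,0.0335,0,0,0,255,0,-0.0524,0.0394,0,0,0,255,0,-0.058,0.0455,0,0,0,255,0,-0.063,0.052,0,0,0,255,0,-0.068,0.0585,0,0,0,255,0,-0.0724,0.065,0,0,0,255,0,-0.077,0.072,0,0,0,255,0,-0.081,0.079,0,0,0,255,0,-0.085,0.0865,0,0,0,255,0,-0.088,0.094,0,0,0,255,0,-0.091,0.1,0,0,0,255,0,-0.093,0.106,0,0,0,255,0,-0.096,0.112,0,0,0,255,0,-0.099,0.118,0,0,0,255]'

```text
clock: 15.65
tool_pos: [0.5042, -0.0043, 0.1702]
ee_rot: [0.0, -0.054, 0.999, 0.0]
force: [1.0, -0.4, 1.2]
opening: 0.003
grip_force: 0.0
```

Emit:
send_rows --rows '[0,-0.002,0.005,0,0,0,255,0,-0.003,0.01,0,0,0,255,0,-0.004,0.014,0,0,0,255,0,-0.005,0.018,0,0,0,255,0,-0.006,0.021,0,0,0,255,0,-0.006,0.023,0,0,0,255,0,-0.006,0.025,0,0,0,255,0,-0.006,0.027,0,0,0,255,0,-0.006,0.027,0,0,0,255]'

```text
clock: 16.4
tool_pos: [0.5046, -0.0101, 0.1435]
ee_rot: [-0.0, -0.054, 0.999, 0.0]
force: [-0.1, 0.2, 0.7]
opening: 0.002
grip_force: 0.0
```

Emit:
send_rows --rows '[0,0,0.001,0,0,0,255,0,0,0.002,0,0,0,255,0,0,0.003,0,0,0,255,0,0,0.003,0,0,0,255]'

```text
clock: 16.73
tool_pos: [0.5047, -0.0102, 0.1407]
ee_rot: [-0.0, -0.054, 0.999, 0.0]
force: [-0.6, 0.3, 0.0]
opening: 0.002
grip_force: 0.0
```

Run:
```python
from h import *
st()
p=r.camera("side"); q=r.camera("top")
for n in ["leaf_b_edge","latch_grip","leaf_a_edge"]:
  for k in (p,q):
    print(n,[(np.round(d['at'],3).tolist(),round(d['p'],2)) for d in r.pinpoint(k,n)[:2]])
cv2.imwrite('pics/s5.png',cv2.resize(p["image"][130:330,180:400,::-1],None,fx=3,fy=3,interpolation=2)[:600])
```

```text
t 16.73 tcp [ 0.5047 -0.0102  0.1407] R
 [[-0.994 -0.107 -0.   ]
 [-0.107  0.994  0.   ]
 [ 0.     0.    -1.   ]] F [-0.6  0.3  0. ] op 0.0 q [ 0.01  0.33 -0.05  2.    0.02  0.81  1.62]
leaf_b_edge [([0.505, -0.034, 0.135], 0.74)]
leaf_b_edge []
latch_grip [([0.5, 0.026, 0.156], 0.48)]
latch_grip []
leaf_a_edge [([0.502, -0.015, 0.132], 0.85)]
leaf_a_edge [([0.487, 0.17, 0.119], 0.74)]
```

View pics/s5.png

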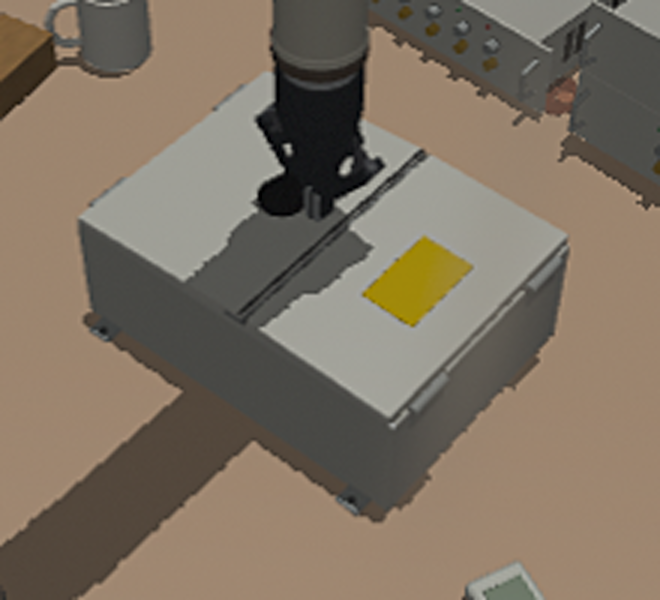

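Emit:
send_rows --rows '[0,0,-0.01,0,0,0,255,0,0,-0.04,0,0,0,255,0,0.01,-0.08,0,0,0,130,0.001,0.025,-0.1,0,0,0,130,0.0015,0.038,-0.11,0,0,0,130,0.0015,0.038,-0.11,0,0,0,130,0.0015,0.038,-0.11,0,0,0,130]'

```text
clock: 17.72
tool_pos: [0.4995, 0.0278, 0.2517]
ee_rot: [0.001, -0.055, 0.999, -0.0]
force: [-0.0, -1.1, -0.7]
opening: 0.489
grip_force: 0.0
```

Run:
```python
from h import *
o=st()
p=r.camera("wrist"); s=r.camera("side")
for n in ["leaf_b_edge","latch_grip","leaf_a_edge"]:
  for k in (p,s):
    print(n,[(np.round(d['at'],4).tolist(),round(d['p'],2)) for d in r.pinpoint(k,n)[:2]])
cv2.imwrite('pics/w2.png',p["image"][:,:,::-1])
# predicted pixel of the expected grip
M=np.array(p['mount']);Rw=Rq(o['ee_rot']).as_matrix()
for P in ([.499,.028,.155],[.499,.028,.137]):
    c=M[:3,:3].T@(Rw.T@(np.array(P)-o['tool_pos'])-M[:3,3]); s=c[:2]/c[2]; s=s*(1+p['k1']*(s@s)); print(np.array(p['intrinsics'])@[*s,1])
```

```text
t 17.72 tcp [0.4995 0.0278 0.2517] R
 [[-0.994 -0.109  0.002]
 [-0.109  0.994 -0.   ]
 [-0.002 -0.    -1.   ]] F [-0.  -1.1 -0.7] op 0.49 q [-0.04  0.18 -0.08  1.91  0.02  1.05  1.55]
leaf_b_edge [([0.5063, -0.0383, 0.1415], 0.82)]
leaf_b_edge [([0.5031, -0.0333, 0.1373], 0.96)]
latch_grip [([0.5041, 0.0329, 0.1542], 0.89)]
latch_grip []
leaf_a_edge []
leaf_a_edge [([0.5003, -0.0135, 0.1327], 0.81)]
[280.61480181 212.53909912   1.        ]
[280.65774281 206.57386983   1.        ]
```

View pics/w2.png

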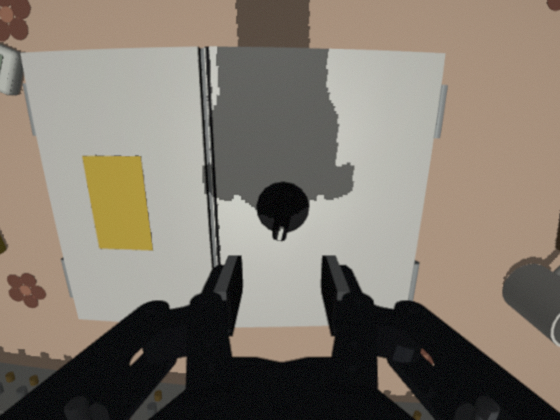

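Emit:
send_rows --rows '[0,0,0.035,0,0,0,130,0,0,0.065,0,0,0,130,0,0,0.085,0,0,0,130,0,0,0.097,0,0,0,130,0,0,0.102,0,0,0,130,0,0,0.102,0,0,0,130,0,0,0.102,0,0,0,170,0,0,0.102,0,0,0,200,0,0,0.102,0,0,0,215,0,0,0.102,0,0,0,230,0,0,0.102,0,0,0,255,0,0,0.102,0,0,0,255,0,0,0.102,0,0,0,255]' --force 20

```text
clock: 19.2
tool_pos: [0.4994, 0.0291, 0.1499]
ee_rot: [0.0, -0.054, 0.999, 0.001]
force: [-2.7, 5.3, 1.7]
opening: 0.134
grip_force: 19.8
```

Emit:
send_rows --rows '[0.0005,0.0013,0.002,0,0,0,255,0.0005,0.0013,0.004,0,0,0,255,0.0005,0.0013,0.006,0,0,0,255,0.0005,0.0013,0.008,0,0,0,255,0.0005,0.0013,0.008,0,0,0,255]'

```text
clock: 19.62
tool_pos: [0.5, 0.028, 0.1436]
ee_rot: [0.002, -0.053, 0.999, -0.0]
force: [-4.8, -0.9, 15.4]
opening: 0.134
grip_force: 20.2
```

Run:
```python
from h import *
o=st()
s=r.camera("side");q=r.camera("top");w=r.camera("wrist")
for n in ["leaf_b_edge","latch_grip","leaf_a_edge"]:
  for k in (s,q,w):
    print(n,[(np.round(d['at'],4).tolist(),round(d['p'],2)) for d in r.pinpoint(k,n)[:2]])
cv2.imwrite('pics/s6.png',cv2.resize(s["image"][150:270,240:360,::-1],None,fx=5,fy=5,interpolation=2))
```

```text
t 19.62 tcp [0.5    0.028  0.1436] R
 [[-0.994 -0.106  0.003]
 [-0.106  0.994 -0.001]
 [-0.003 -0.001 -1.   ]] F [-4.8 -0.9 15.4] op 0.13 q [-0.04  0.32 -0.08  2.01  0.03  0.81  1.54]
leaf_b_edge [([0.5043, -0.0349, 0.1289], 0.93)]
leaf_b_edge []
leaf_b_edge [([0.5055, -0.0359, 0.1315], 0.88), ([0.5029, 0.0305, 0.1479], 0.4)]
latch_grip [([0.4971, 0.0268, 0.15], 0.72)]
latch_grip [([0.5016, -0.0192, 0.1252], 0.56), ([0.4808, -0.4738, 0.0011], 0.56)]
latch_grip [([0.4999, 0.0273, 0.1493], 0.64)]
leaf_a_edge [([0.5022, -0.0173, 0.122], 0.62)]
leaf_a_edge [([0.5045, -0.016, 0.1285], 0.82)]
leaf_a_edge []
```

View pics/s6.png

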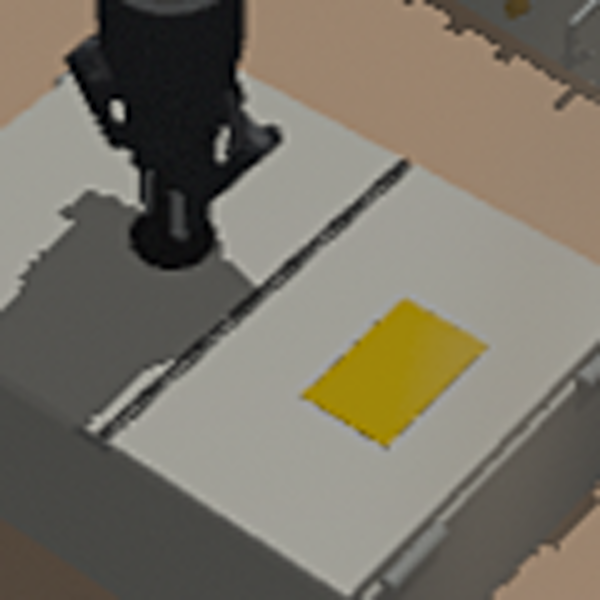

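Emit:
send_rows --rows '[0.001,0,0.001,0,0,0,255,0.001,0,0.001,0,0,5,255,0.001,0,0.001,0,0,10,255,0.001,0,0.001,0,0,15,255,0.001,0,0.001,0,0,20,255,0.001,0,0.001,0,0,25,255,0.001,0,0.001,0,0,30,255,0.001,0,0.001,0,0,30,255]'

```text
clock: 20.88
tool_pos: [0.4999, 0.0273, 0.1435]
ee_rot: [0.003, 0.209, 0.978, 0.0]
force: [-5.2, -3.1, 21.3]
opening: 0.131
grip_force: 21.0
```

Run:
```python
from h import *
o=st();print(np.round(o['wrist_torque'],2))
s=r.camera("side");w=r.camera("wrist")
for n in ["leaf_b_edge","latch_grip"]:
  for k in (s,w):
    print(n,[(np.round(d['at'],4).tolist(),round(d['p'],2)) for d in r.pinpoint(k,n)[:2]])
```

```text
t 20.88 tcp [0.4999 0.0273 0.1435] R
 [[-0.912  0.409  0.005]
 [ 0.409  0.912 -0.001]
 [-0.005  0.001 -1.   ]] F [-5.2 -3.1 21.3] op 0.13 q [-0.13  0.32  0.03  2.02 -0.01  0.8   1.05]
[-0.76  1.15 -0.03]
leaf_b_edge [([0.5048, -0.036, 0.1294], 0.74), ([0.3761, -0.3847, -0.0041], 0.35)]
leaf_b_edge [([0.5056, -0.0322, 0.1307], 0.58)]
latch_grip [([0.4964, 0.0288, 0.1495], 0.43)]
latch_grip [([0.5006, 0.0252, 0.1496], 0.68)]
```

Emit:
send_rows --rows '[0,0,-0.0004,0,0,4,255,0,0,-0.0004,0,0,8,255,0,0,-0.0004,0,0,12,255,0,0,-0.0004,0,0,16,255,0,0,-0.0004,0,0,16,255]'

```text
clock: 21.6
tool_pos: [0.4997, 0.0269, 0.1436]
ee_rot: [0.002, 0.343, 0.939, 0.0]
force: [-4.7, -4.1, 19.4]
opening: 0.134
grip_force: 20.6
```

Run:
```python
from h import *
o=st();print(np.round(o['wrist_torque'],2))
```

```text
t 21.6 tcp [0.4997 0.0269 0.1436] R
 [[-0.765  0.644  0.005]
 [ 0.644  0.765 -0.001]
 [-0.004  0.002 -1.   ]] F [-4.7 -4.1 19.4] op 0.13 q [-0.18  0.32  0.08  2.02 -0.03  0.8   0.79]
[-0.98  1.11 -0.07]
```

Emit:
send_rows --rows '[0,0,0,0,0,5,255,0,0,0,0,0,10,255,0,0,0,0,0,15,255,0,0,0,0,0,20,255,0,0,0,0,0,25,255,0,0,0,0,0,30,255,0,0,0,0,0,33,255,0,0,0,0,0,33,255]'

```text
clock: 22.27
tool_pos: [0.4989, 0.0265, 0.1435]
ee_rot: [0.002, 0.595, 0.803, 0.0]
force: [-6.8, -4.4, 20.5]
opening: 0.133
grip_force: 21.0
```

Run:
```python
from h import *
o=st();print(np.round(o['wrist_torque'],2))
```

```text
t 22.27 tcp [0.4989 0.0265 0.1435] R
 [[-0.291  0.957  0.003]
 [ 0.957  0.291 -0.001]
 [-0.002  0.003 -1.   ]] F [-6.8 -4.4 20.5] op 0.13 q [-0.27  0.32  0.19  2.02 -0.08  0.81  0.26]
[-1.12  1.63 -0.06]
```

Emit:
send_rows --rows '[0,0,0,0,0,1.5,255,0,0,0,0,0,3,255,0,0,0,0,0,4,255,0,0,0,0,0,4,255]'

```text
clock: 22.6
tool_pos: [0.4989, 0.0265, 0.1435]
ee_rot: [0.002, 0.622, 0.783, 0.0]
force: [-6.0, -4.4, 21.9]
opening: 0.135
grip_force: 21.1
```

Run:
```python
from h import *
o=st();print(np.round(o['wrist_torque'],2))
```

```text
t 22.6 tcp [0.4989 0.0265 0.1435] R
 [[-0.225  0.974  0.003]
 [ 0.974  0.225 -0.001]
 [-0.002  0.003 -1.   ]] F [-6.  -4.4 21.9] op 0.13 q [-0.28  0.32  0.21  2.02 -0.09  0.81  0.2 ]
[-1.13  1.64 -0.  ]
```

Emit:
send_rows --rows '[0,0,0,0,0,1,255,0,0,0,0,0,1.5,255,0,0,0,0,0,1.5,255]'

```text
clock: 22.85
tool_pos: [0.4988, 0.0265, 0.1435]
ee_rot: [0.002, 0.632, 0.775, 0.0]
force: [-7.0, -5.7, 21.2]
opening: 0.132
grip_force: 21.9
```

Run:
```python
from h import *
o=st();print(np.round(o['wrist_torque'],2))
```

```text
t 22.85 tcp [0.4988 0.0265 0.1435] R
 [[-0.201  0.98   0.003]
 [ 0.98   0.201 -0.001]
 [-0.002  0.003 -1.   ]] F [-7.  -5.7 21.2] op 0.13 q [-0.29  0.32  0.21  2.02 -0.09  0.81  0.18]
[-1.12  1.64  0.34]
```

Emit:
send_rows --rows '[-0.0005,-0.001,-0.001,0,0,-1,255,-0.0005,-0.001,-0.002,0,0,-1,255,-0.0005,-0.001,-0.002,0,0,-1,200,-0.0005,-0.001,-0.002,0,0,-1,150,-0.0005,-0.001,-0.002,0,0,-1,130,-0.0005,-0.001,-0.002,0,0,-1,130,-0.0005,-0.001,-0.002,0,0,-1,130,-0.0005,-0.001,-0.01,0,0,-1,130,-0.0005,-0.001,-0.03,0,0,-1,130,-0.0005,-0.001,-0.06,0,0,-1,130,-0.0005,-0.001,-0.1,0,0,-1,130,-0.0005,-0.001,-0.14,0,0,-1,130,-0.0005,-0.001,-0.14,0,0,-1,130,-0.0005,-0.001,-0.14,0,0,-1,130]'

```text
clock: 24.02
tool_pos: [0.4986, 0.0281, 0.2835]
ee_rot: [0.002, 0.625, 0.781, 0.002]
force: [-0.3, -0.4, -0.4]
opening: 0.49
grip_force: 0.0
```

Run:
```python
from h import *
o=st()
p=r.camera("wrist"); s=r.camera("side"); q=r.camera("top")
for n in ["leaf_b_edge","latch_grip","leaf_a_edge"]:
  for k in (p,s,q):
    print(n,[(np.round(d['at'],4).tolist(),round(d['p'],2)) for d in r.pinpoint(k,n)[:2]])
cv2.imwrite('pics/e.png',np.hstack([cv2.resize(p["image"][:,:,::-1],(400,300)),cv2.resize(s["image"][130:295,180:400,::-1],(400,300))]))
```

```text
t 24.02 tcp [0.4986 0.0281 0.2835] R
 [[-0.219  0.976  0.006]
 [ 0.976  0.219  0.001]
 [-0.     0.006 -1.   ]] F [-0.3 -0.4 -0.4] op 0.49 q [-0.31  0.14  0.22  1.88 -0.04  1.11  0.15]
leaf_b_edge [([0.5066, -0.0353, 0.1352], 0.73), ([0.3785, -0.3862, 0.0018], 0.68)]
leaf_b_edge [([0.5047, -0.0357, 0.1349], 0.95)]
leaf_b_edge [([0.6253, 0.4346, 0.0024], 0.21)]
latch_grip [([0.5045, 0.0301, 0.1514], 0.79)]
latch_grip [([0.5003, 0.0253, 0.1506], 0.79)]
latch_grip []
leaf_a_edge []
leaf_a_edge [([0.5021, -0.0149, 0.1272], 0.56)]
leaf_a_edge [([0.5022, -0.0158, 0.1282], 0.71)]
```

View pics/e.png

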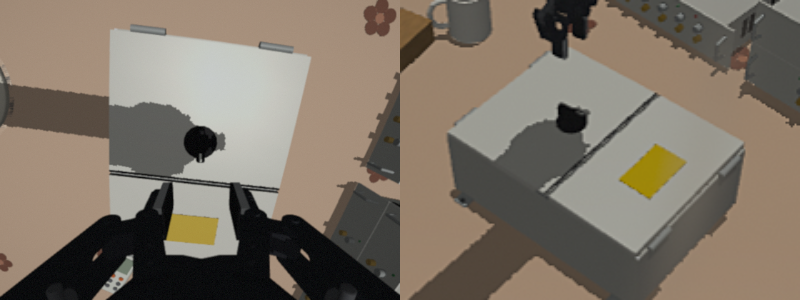

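```bash
python3 -c "
from h import *
print(r.close_job())"
```

```text
the job is handed in; nothing more can be done
None
```

The job is handed in: leaf A was eased down first, then leaf B over it; I pressed leaf B home at the latch (about 20 N, above the 10–15 N you gave) and turned the latch to its stop. It took about 24 s; afterwards the cameras put leaf B's edge about 4 mm and leaf A's about 2 mm above fully home (accuracy about 4 mm), and I eased the latch back about 1° before letting go.

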